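Open the wedge press

TASK

The brush block in the wedge press is glued. Work the tight dark wooden wedge out of the press, easing it with small alternating side pulls so that the press stays down on its board instead of lifting with it, and put it in the green tray. Then push the blue jaw back until you feel it come fully home at its stop by the red pad, without ramming it there, and without disturbing the brush block or knocking over or shifting the blue ferrule pot beside the press.

Things in the scene. Friction and masses are not known exactly. Their poses are not given: they have to be found in the camera images.
- board: Fixed plywood base board of the wedge press, 220 x 260 x 12 mm. Origin on the table surface under the middle of the press; z up. It covers its x -85 to +135 mm, y -130 to +130. On it along +y (mm, board axes): wooden fence (y -115 to -90, top z 50), brush block, blue jaw, dark wedge, red sprung pad, wooden stop post. The jaw slides along board +y; board x runs across the press.
- press (a joint): Height in m by which the whole wooden press (bed 150 x 240 mm, bed top at z 27 mm) is lifted off its board; 0 = down. It sits by its weight only (0.7 kg with jaw, pad and block: about 7 N lifts it) on four upright dowels that stop it moving sideways. A straight pull on the wedge lifts it, as the wedge's friction exceeds its weight. Up to 5 mm does no harm.
- post_top (a point): Centre of the top of the wooden stop post (60 mm in board x, 50 in y, top z 82 mm) at board x 0, y 67. Nothing stands over the press.
- jaw (a joint): Travel of the blue jaw along board +y in m: 0 = clamping, 0.028 = fully back at its stop by the red pad. About 5 N moves it, no spring; pressing with over 40 N is ramming. The wedge blocks it. A bar 140 mm (x) x 28 (y), top z 82; at 0 it covers y -48 to -20. Two low lugs on it (30 mm high, inner faces at x -33 and +33) leave the wedge 8 mm play each way along x.
- jaw_push (a point): Middle of the jaw's face on the brush-block side, 12 mm below the jaw's top; moves with the jaw. Push here along board +y. In front of this face the space above fence and block (tops at z 50 and 45 mm) is free.
- wedge: Loose dark wooden wedge, 0.1 to 0.25 kg, 120 mm long, 50 wide (x), standing thin end down between jaw and pad, axes as the board's. Origin: centre of the thin end face; z up to the thick end. At the thin end 36 mm thick (y -18 to +18); back flat at y -18, against the jaw; the face at +y slopes 1 in 8, to y +33 at the thick end. Thin end starts about 37 mm above the table.
- wedge_grip (a point): Point in the wedge, 70 mm up from its thin end: grip it across its 50 mm width here or higher. The pad squeezes the wedge with about 15 N, falling as it rises, gone after about 50 mm. Sliding it sideways along board x by a few mm takes 10 to 25 N, and while it slides sideways it rises with little pull.
- wedge_top (a point): Centre of the wedge's thick end face, 120 mm along its z from its origin. At the start about 157 mm above the table; the upper 75 mm of the wedge stand clear above jaw and post.
- tray: Fixed green open tray, 240 (its x) x 160 (its y) x 30 mm high, walls and floor 5 mm. Origin at the centre of its underside on the table. It stands to the left or the right of the press. The wedge may stand or lie in it.
- blank: Loose pale wooden brush block, 130 x 39 x 18 mm, lying across the press between fence and jaw. Origin: centre of its underside. Must stay where it is (within 12 mm).
- ferrule_pot: Small blue pot with a steel lid, 38 mm diameter, 50 mm high, standing on the board on its +x side. Origin: centre of its underside. Must stay upright and where it is (within 20 mm).
Mind the look-alikes: they are no part of the job. Leave any turquoise look-alike of the wedge alone.

How it is judged:
On the way, in this order (a step that is already met when the one before it is completed fails the run):
1. the wedge is drawn up clear of the press (z of wedge in the frame of board above 0.085 m), for 0.1 s.
2. the wedge is in the tray, let go and at rest (x of wedge in the frame of tray between -0.12 and 0.12 m and y of wedge in the frame of tray between -0.08 and 0.08 m and x of wedge_top in the frame of tray between -0.12 and 0.12 m and y of wedge_top in the frame of tray between -0.08 and 0.08 m and z of wedge in the frame of tray below 0.06 m and linear speed of wedge below 0.03 m/s and contact force between the fingers and wedge below 0.1 N), for 0.2 s.
3. the jaw is pushed fully back (value of joint jaw above 0.025 m), for 0.2 s.
At the end, for the whole second after the job is handed in: The wedge lies or stands at rest in the green tray, let go; the jaw is within 3 mm of fully back; the press sits down on its board (within 2 mm); the brush block is within 12 mm and the upright ferrule pot within 20 mm of where they started (all of step 2 and value of joint jaw above 0.025 m and value of joint press below 0.002 m and distance of blank from where it was at the start of the episode below 0.012 m and distance of ferrule_pot from where it was at the start of the episode below 0.02 m and angle between ferrule_pot's own z axis and vertical below 0.2 rad); the robot touches nothing.
It fails at once if the jaw is pressed by the fingers with over 40 N (contact force between the fingers and jaw above 40 N).
It fails at once if the press is lifted more than 5 mm off its board (value of joint press above 0.005 m).
It fails at once if the brush block is moved more than 12 mm (distance of blank from where it was at the start of the episode above 0.012 m).
It fails at once if the ferrule pot is moved more than 20 mm or tipped (distance of ferrule_pot from where it was at the start of the episode above 0.02 m or angle between ferrule_pot's own z axis and vertical above 0.3 rad).
It also fails if it takes over 67 s, if anything falls off the work surface, if the arm or the gripper's body presses on something with over 40 N, if the wrist force passes 120 N, or if a joint passes its speed limit or range.

ROBOT

A 6-joint arm with a two-finger parallel gripper is mounted at the origin on the work surface. World frame = base frame: x ahead of the robot, y to its left, z up, the work surface at z = 0. Lengths are in m, angles in rad, forces in N, time in s.
With the tool pointing down it reaches from about 0.25 to 0.775 m from the base axis. Payload 4 kg.
Tool frame: the origin (TCP) lies at the very end of the fingers, on their centre line; the grasp point (between the pads) lies 19 mm behind it; z points along the fingers, y is the direction in which the jaws open and shut (so a half turn about z gives the same grasp; the last joint's range is limited). The gripper opens to 94 mm and grips with 3 to 60 N. Pads are 16 mm wide; open, the fingers measure 119 mm over their backs; the gripper's body (75 mm by 177 mm) begins 78 mm behind the grasp point.
Start: joints at [-1.239, 0.087, 1.371, -0, 1.684, -0.103], TCP at [0.232, -0.499, 0.206] pointing down, gripper open.
Joint ranges: [-3.1, 3.1], [-0.76, 2.03], [0.27, 2.55], [-1.08, 4.22], [0.17, 2.65], [-2.57, 2.57]. Speed limits (rad/s): [2.79, 2.79, 3.14, 3.14, 3.14, 3.14].

INTERFACE

Orientations are given as [roll, pitch, yaw] about the fixed x, y, z axes, in that order (R = Rz(yaw) Ry(pitch) Rx(roll)).
In Python, from bench import robot, snapshot, models gives the robot as it stands.
- The arm moves only by the tool arm_command, never from a script. Its argument "commands" is text: rows parted by semicolons, each of 7 numbers parted by spaces: the shift along the tool's x, y, z in mm, then the turn, a rotation vector about the tool's x, y, z in degrees, then the opening, from 0 (shut) to 1 (fully open). In form: tx ty tz rx ry rz hand; .... A call has 1 to 12 rows; each row shifts and turns the pose as measured when the row begins, along the tool's axes as they then stand; what a row does not reach is not made up. A row lasts 1/8 s, in which the tool goes at most 62.5 mm and 10.7 degrees, less where a joint would pass 70% of its speed; a pose out of reach is approached as far as the arm can. A call is refused whole if a number of a shift passes 62.5 or a number of a turn 10.7, either way. A call with a gripper value outside its range is refused whole. The fingers move at their own pace and stop on an object; the grip force is fixed at half the most. Time passes only in rows, so rows that do not move let the fingers close. It gives the time, the measured TCP pose, the force and the opening at its end, in the units of the state.
- robot.get_obs(): the state, without advancing time (a new reading comes with each control period).
- snapshot(name): name is "scene" or "top" or "wrist"; returns a dict with "img" (384x512x3 uint8, blue, green, red), "camera_matrix" (3x3 intrinsics, pixels), "dist" ([k1, k2, p1, p2, k3] as OpenCV has them; the pictures are not rectified), "origin" and "rotation" of the camera in the world. Camera axes: x right, y down, z forward; pixel columns grow to the right and rows downward; lengths in m; the calibration is good to about 2 mm. A picture is of the moment at which its call begins. There is no depth.
- robot.close_job(): hands the job in, once; it reports no verdict.
Trained networks look in a picture, given as the dict that the camera call returned (one of the last four; its "shot" number tells which), for a name from the list of things; names that differ only in an ending like _2 or _b are one class to them, and where a whole thing is asked for, a point or a joint stands for the part that bears it (a point fixed in the world has none). Each returns a list of dicts, best first, with "conf" (0 to 1); they miss things now and then, are a little off and sometimes report something else, mostly with a low value. They report only what shows in the picture. A call takes as long as a camera call. They do not tell look-alikes from the thing itself.
- models.spot_in(query, picture): "bbox" ([left, top, width, height] as shares, 0 to 1, of the picture: columns of its width, rows of its height, round what is visible of it).
- models.tip_of(query, picture): "centre" ([column, row] as shares, 0 to 1, of the picture: columns of its width, rows of its height: a listed point, or the origin of a listed thing).
The state is a dict: "time": time; "joint_positions": joint angles; "qvel": joint speeds; "joint_torque": joint torques, N m; "tool_pos": TCP position; "ee_rot": TCP orientation; "wrist_force": force on the tool from outside, world axes, zero at the start; "wrist_torque": the same for the moment, N m; "width": finger opening in m.
Only numpy, scipy, OpenCV 4.12 (cv2) and the standard library are available. Lean on these libraries where they do the work, as an engineer would, in place of code of your own. Each camera call takes 0.05 s, during which the arm holds its last target. There are 200 camera calls.

## Working session

There is one attempt and no reset: what is moved stays moved. The work goes in short steps, Python scripts to look and compute and a tool call to move; the robot and the scene stay as the last step left them, time stands still between calls to the robot, and variables do not carry over. Pictures are saved under pics/ and viewed, about 8 in all and at most 12, crops included, and the job is handed in when it is done.

Besides the shell and the picture viewer there is one more tool, called after "Request:" in YAML: its name, and indented under it one key for each argument. arm_command: Moves the arm, as the interface text tells. Its arguments: {"type":"object","properties":{"commands":{"type":"string"}},"required":["commands"]}

```bash
mkdir -p pics; ls; cat > h.py <<'E'
import numpy as np, cv2
from bench import robot, snapshot, models
from scipy.spatial.transform import Rotation as R
def ray(s,px):
    K=np.array(s["camera_matrix"]);d=np.array(s["dist"])
    u=cv2.undistortPoints(np.array([[px]],float),K,d)[0,0]
    return np.array(s["origin"]),np.array(s["rotation"])@np.array([u[0],u[1],1])
def at_z(s,px,z):
    o,d=ray(s,px); return o+d*(z-o[2])/d[2]
def tri(a,pa,b,pb):
    o1,d1=ray(a,pa);o2,d2=ray(b,pb)
    t=np.linalg.lstsq(np.c_[d1,-d2],o2-o1,rcond=None)[0]
    return (o1+d1*t[0]+o2+d2*t[1])/2, np.linalg.norm(o1+d1*t[0]-o2-d2*t[1])
def proj(s,P):
    Rm=np.array(s["rotation"]);o=np.array(s["origin"])
    return cv2.projectPoints((np.atleast_2d(P)-o)@Rm,np.zeros(3),np.zeros(3),np.array(s["camera_matrix"]),np.array(s["dist"]))[0][:,0]
E
python3 - <<'E'
from h import *
a=snapshot("scene");b=snapshot("top")
cv2.imwrite("pics/a.png",np.vstack([a["img"],b["img"]])[:, :])
cv2.imwrite("pics/a.png",cv2.resize(np.hstack([a["img"],b["img"]]),(800,300)));cv2.imwrite("pics/s.png",a["img"]);cv2.imwrite("pics/t.png",b["img"])
for q in ["board","post_top","jaw_push","wedge","wedge_top","wedge_grip","tray","blank","ferrule_pot"]:
  for n,s in(("scene",a),("top",b)):
    print(q,n,[(np.round(np.array(r["centre"])*[512,384],1).tolist(),round(r["conf"],2)) for r in models.tip_of(q,s)[:3]])
for s in(a,b): print(np.round(s["origin"],3).tolist(),np.round(s["rotation"],2).tolist())
print(robot.get_obs())
E
```

```text
pics
board scene [([254.3, 239.9], 0.78)]
board top [([245.8, 188.5], 0.57), ([264.5, 186.3], 0.2)]
post_top scene [([279.3, 204.0], 0.87)]
post_top top [([227.2, 184.8], 0.73)]
jaw_push scene [([236.2, 221.6], 0.66)]
jaw_push top [([264.0, 185.3], 0.64), ([226.3, 187.9], 0.46)]
wedge scene [([254.1, 227.5], 0.94), ([209.2, 208.9], 0.8)]
wedge top [([266.6, 237.1], 0.79), ([248.0, 186.4], 0.58)]
wedge_top scene [([210.7, 171.5], 0.78), ([257.6, 184.4], 0.75)]
wedge_top top [([248.4, 182.4], 0.73), ([264.6, 235.8], 0.53)]
wedge_grip scene [([258.1, 206.8], 0.94), ([211.6, 186.5], 0.89)]
wedge_grip top [([247.7, 183.2], 0.76), ([262.9, 236.7], 0.49)]
tray scene [([353.1, 183.6], 0.84), ([273.1, 262.3], 0.49)]
tray top [([133.3, 215.7], 0.71), ([250.9, 183.5], 0.63)]
blank scene [([233.7, 239.5], 0.95)]
blank top [([273.2, 184.2], 0.93), ([248.5, 181.1], 0.65)]
ferrule_pot scene [([273.9, 263.0], 0.6)]
ferrule_pot top [([251.5, 157.5], 0.41)]
[1.349, -0.411, 0.742] [-2.17, -0.02, 1.11]
[0.35, -0.007, 1.595] [-3.02, -0.0, -1.55]
{'time': 1.0, 'joint_positions': array([-1.23912641e+00,  8.71701207e-02,  1.37066518e+00,  1.14359644e-05,
        1.68361500e+00, -1.03106281e-01]), 'qvel': array([-0.00056275,  0.00049664,  0.0019622 ,  0.00198448,  0.00207501,
        0.00041969]), 'joint_torque': array([ 3.87766295e-04, -3.40050244e+01, -3.02602494e+01,  7.18145957e-02,
        2.36705033e-02, -1.59124937e-05]), 'tool_pos': array([ 0.23166882, -0.49885654,  0.20553991]), 'ee_rot': array([3.14144989e+00, 3.34801902e-06, 4.34777489e-01]), 'wrist_force': array([ 0.26542196,  0.36040488, -0.99221705]), 'wrist_torque': array([ 0.0033191 , -0.01172798,  0.00155267]), 'width': 0.09388574201185776}
```

```bash
python3 - <<'E'
import re
t=open('h.py').read()
t=t.replace('np.array(s["rotation"])','R.from_euler("xyz",s["rotation"]).as_matrix()')
open('h.py','w').write(t)
E
python3 - <<'E'
from h import *
a=snapshot("scene");b=snapshot("top")
I=lambda s,c:cv2.resize(s["img"][c[1]:c[3],c[0]:c[2]],(400,300),interpolation=cv2.INTER_CUBIC)
cv2.imwrite("pics/b.png",np.vstack([np.hstack([I(a,(0,0,512,384)),I(b,(0,0,512,384))]),np.hstack([I(a,(160,140,320,300)),I(b,(180,120,320,260))])])[:600])
for q,p,r in [("post",(279.3,204),(227.2,184.8)),("wtop",(257.6,184.4),(248.4,182.4)),("wtop2",(210.7,171.5),(264.6,235.8)),("tray",(353.1,183.6),(133.3,215.7)),("blank",(233.7,239.5),(273.2,184.2)),("pot",(273.9,263),(251.5,157.5)),("board",(254.3,239.9),(245.8,188.5)),("jp",(236.2,221.6),(264,185.3))]:
  P,e=tri(a,p,b,r);print(q,P.round(4),round(e,4))
E
```

```text
post [0.5681 0.0767 0.084 ] 0.0021
wtop [0.5666 0.0118 0.1589] 0.0061
wtop2 [ 0.4103 -0.0413  0.1201] 0.0028
tray [0.4742 0.3871 0.004 ] 0.0091
blank [ 0.5835 -0.0626  0.0302] 0.0158
pot [0.6737 0.0052 0.0028] 0.0068
board [ 0.5683  0.0155 -0.01  ] 0.0079
jp [ 0.5702 -0.0402  0.0685] 0.0019
```

View pics/b.png

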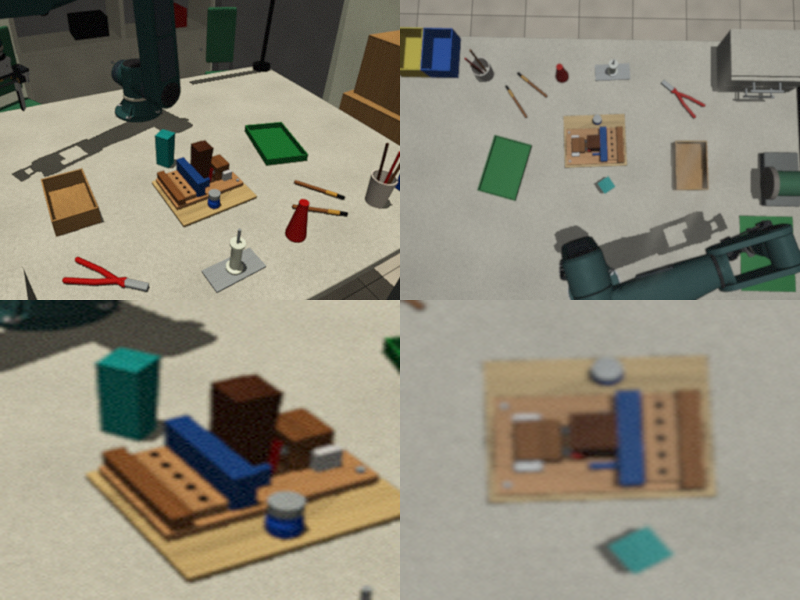

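Several things resemble the wedge. The dark brown one at scene (258,200), in the press between the blue jaw and the red pad, fits the description. The turquoise one at scene (210,190), standing loose on the table, is the look-alike. The enlarged crops confirm this. Next I work out the approach move.

```bash
python3 - <<'E'
import numpy as np
p=np.array([.2317,-.4989]);g=np.array([.567,.009]);psi=.4348;d=(g-p)/12*1000;st=np.radians(5.5)
print("; ".join("%.0f %.0f -3 0 0 -5.5 1"%(d@[np.cos(a),np.sin(a)],d@[np.sin(a),-np.cos(a)]) for a in psi+st*np.arange(12)))
E
```

```text
43 -27 -3 0 0 -5.5 1; 46 -22 -3 0 0 -5.5 1; 47 -18 -3 0 0 -5.5 1; 49 -13 -3 0 0 -5.5 1; 50 -9 -3 0 0 -5.5 1; 51 -4 -3 0 0 -5.5 1; 51 1 -3 0 0 -5.5 1; 50 6 -3 0 0 -5.5 1; 50 11 -3 0 0 -5.5 1; 48 16 -3 0 0 -5.5 1; 47 20 -3 0 0 -5.5 1; 44 24 -3 0 0 -5.5 1
```

Request:
arm_command:
  commands: "43 -27 -5 0 0 -5.5 1; 46 -22 -5 0 0 -5.5 1; 47 -18 -5 0 0 -5.5 1; 49 -13 -5 0 0 -5.5 1; 50 -9 -5 0 0 -5.5 1; 51 -4 -5 0 0 -5.5 1; 51 1 -5 0 0 -5.5 1; 50 6 -3 0 0 -5.5 1; 50 11 -3 0 0 -5.5 1; 48 16 -3 0 0 -5.5 1; 47 20 -3 0 0 -5.5 1; 44 24 -3 0 0 -5.5 1"

```text
time: 2.6
tool_pos: [0.5678, 0.0278, 0.258]
ee_rot: [3.136, 0.002, 1.617]
wrist_force: [-0.1, -1.0, 0.8]
width: 0.0942
```

```bash
python3 - <<'E'
from h import *
w=snapshot("wrist");b=snapshot("top")
o=robot.get_obs();print(o["tool_pos"],o["ee_rot"],o["time"],o["wrist_force"])
I=lambda s,c:cv2.resize(s["img"][c[1]:c[3],c[0]:c[2]],(400,300),interpolation=cv2.INTER_CUBIC)
cv2.imwrite("pics/c.png",np.hstack([I(w,(0,0,512,384)),I(b,(180,120,320,260))]))
for q in ["wedge_top","post_top","jaw_push","ferrule_pot","blank"]:
  for r in models.tip_of(q,w)[:2]:
    px=np.array(r["centre"])*[512,384];print(q,px.round(),round(r["conf"],2),[at_z(w,px,z).round(4).tolist() for z in ({"wedge_top":.157,"post_top":.082,"jaw_push":.07,"ferrule_pot":.012,"blank":.027}[q],)])
E
```

```text
[0.56851809 0.03031986 0.2571553 ] [3.13665928e+00 1.54842908e-04 1.62045377e+00] 2.7 [-0.49672431 -0.21355519  0.41707241]
wedge_top [120. 233.] 0.8 [[0.4293, -0.0216, 0.157]]
wedge_top [252. 209.] 0.76 [[0.5695, 0.0123, 0.157]]
post_top [254. 146.] 0.8 [[0.5699, 0.0711, 0.082]]
ferrule_pot [324. 190.] 0.57 [[0.6845, 0.0046, 0.012]]
blank [256. 230.] 0.81 [[0.5807, -0.0612, 0.027]]
```

View pics/c.png

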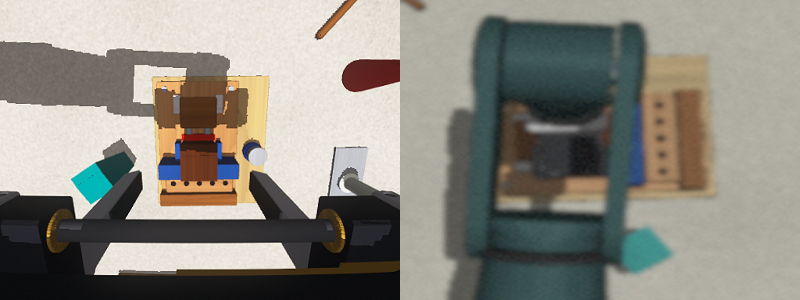

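The wrist picture shows the dark wedge's top at about (252,209), between the blue jaw below it and the red pad above. The turquoise one is off to the left at (120,233). The board looks nearly square to the tool, so I'll check its yaw from its corners.

```bash
python3 - <<'E'
from h import *
w=snapshot("wrist")
hsv=cv2.cvtColor(w["img"],cv2.COLOR_BGR2HSV)
m=cv2.inRange(hsv,(100,150,60),(130,255,255))
n,l,st,c=cv2.connectedComponentsWithStats(m)
for i in range(1,n):
  if st[i,4]>60: print(st[i],c[i].round())
P=[at_z(w,np.array(p)*1.28,z) for p,z in[((152,77),.012),((268,76),.012),((160,205),.05),((238,203),.05)]]
for p in P: print(p.round(4))
for a,b in((0,1),(2,3)): print(np.degrees(np.arctan2(*(P[b]-P[a])[[1,0]])))
# jaw silhouette ends
js,is_=np.where(m);
for x0,x1 in((205,232),(285,304)):
  s=(is_>=x0)&(is_<x1)&(js>180)&(js<250)
  print(x0,[(x,js[s&(is_==x)].min(),js[s&(is_==x)].max()) for x in range(x0,x1,3) if (s&(is_==x)).any()])
E
```

```text
[225 181   7  21 127] [228. 191.]
[280 181   6  22  94] [282. 191.]
[204 209  29  20 525] [218. 218.]
[280 208  27  19 503] [293. 217.]
[0.4816 0.1284 0.012 ]
[0.6971 0.1397 0.012 ]
[ 0.5031 -0.1115  0.05  ]
[ 0.655  -0.1012  0.05  ]
3.012084900214103
3.899253888303282
205 [(205, np.int64(209), np.int64(227)), (208, np.int64(209), np.int64(227)), (211, np.int64(209), np.int64(227)), (214, np.int64(209), np.int64(227)), (217, np.int64(209), np.int64(227)), (220, np.int64(209), np.int64(227)), (223, np.int64(209), np.int64(227)), (226, np.int64(181), np.int64(227)), (229, np.int64(182), np.int64(227))]
285 [(285, np.int64(199), np.int64(226)), (288, np.int64(208), np.int64(226)), (291, np.int64(208), np.int64(226)), (294, np.int64(208), np.int64(226)), (297, np.int64(208), np.int64(226)), (300, np.int64(209), np.int64(226)), (303, np.int64(208), np.int64(226))]
```

Request:
arm_command:
  commands: "-20 2 0 0 0 0 1; 0 0 10 0 0 0 1; 0 0 40 0 0 0 1; 0 0 40 0 0 0 1; 0 0 35 0 0 0 1; 0 0 25 0 0 0 1; 0 0 0 0 0 0 1"

```text
time: 3.88
tool_pos: [0.5683, -0.0027, 0.1017]
ee_rot: [3.137, 0.002, 1.601]
wrist_force: [-0.1, -0.5, 0.4]
width: 0.0938
```

```bash
python3 - <<'E'
from h import *
w=snapshot("wrist");b=snapshot("scene")
o=robot.get_obs();print(o["tool_pos"],o["ee_rot"],o["time"],o["wrist_force"])
I=lambda s,c:cv2.resize(s["img"][c[1]:c[3],c[0]:c[2]],(400,300),interpolation=cv2.INTER_CUBIC)
cv2.imwrite("pics/d.png",np.hstack([I(w,(0,0,512,384)),I(b,(160,140,320,300))]))
E
```

```text
[ 0.57042903 -0.00271653  0.10500139] [3.13081955e+00 2.83234803e-03 1.60114743e+00] 3.975 [-0.3285217  -0.33502638  0.49209373]
```

View pics/d.png

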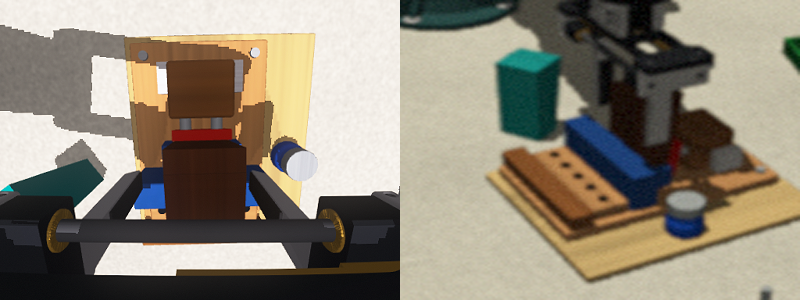

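The gripper straddles the dark wedge, but sits about 12 mm too far towards the jaw and 1.5° off the board's yaw. I'll correct both and then close.

Request:
arm_command:
  commands: "11 0 3 0 0 -1.5 1; 0 0 2 0 0 0 1; 0 0 0 0 0 0 1; 0 0 0 0 0 0 0; 0 0 0 0 0 0 0; 0 0 0 0 0 0 0; 0 0 0 0 0 0 0; 0 0 0 0 0 0 0"

```text
time: 4.97
tool_pos: [0.5732, 0.0089, 0.1049]
ee_rot: [3.121, 0.004, 1.629]
wrist_force: [1.1, 0.1, -1.0]
width: 0.0499
```

Request:
arm_command:
  commands: "0 3 0 0 0 0 0; 0 3 -1 0 0 0 0"

```text
time: 5.22
tool_pos: [0.5743, 0.009, 0.1048]
ee_rot: [3.134, 0.004, 1.629]
wrist_force: [-4.9, -0.3, -1.6]
width: 0.0502
```

Request:
arm_command:
  commands: "0 -4 -1 0 0 0 0; 0 -4 -1 0 0 0 0"

```text
time: 5.48
tool_pos: [0.5715, 0.0089, 0.1058]
ee_rot: [3.121, 0.004, 1.629]
wrist_force: [7.5, 1.0, -5.8]
width: 0.0498
```

Request:
arm_command:
  commands: "0 7 0 0 0 0 0; 0 6 -1.5 0 0 0 0"

```text
time: 5.72
tool_pos: [0.576, 0.0092, 0.105]
ee_rot: [-3.139, 0.004, 1.628]
wrist_force: [-7.0, -0.4, -0.3]
width: 0.0503
```

Request:
arm_command:
  commands: "0 -8 0 0 0 0 0; 0 -7 -2 0 0 0 0"

```text
time: 5.98
tool_pos: [0.5691, 0.0087, 0.1076]
ee_rot: [3.123, 0.004, 1.628]
wrist_force: [7.4, 0.6, -6.9]
width: 0.0498
```

Request:
arm_command:
  commands: "0 8 0 0 0 0 0; 0 7 -2 0 0 0 0; 0 -8 0 0 0 0 0; 0 -7 -2 0 0 0 0"

```text
time: 6.48
tool_pos: [0.5677, 0.0086, 0.1096]
ee_rot: [3.128, 0.003, 1.628]
wrist_force: [6.7, 0.7, -7.4]
width: 0.0502
```

```bash
python3 - <<'E'
from h import *
b=snapshot("scene")
o=robot.get_obs();print(o["tool_pos"],o["ee_rot"],o["time"],o["wrist_force"])
I=lambda p,c:cv2.resize(cv2.imread(p)[c[1]:c[3],c[0]:c[2]],(400,300),interpolation=cv2.INTER_CUBIC)
cv2.imwrite("pics/s2.png",b["img"])
c=(190,170,310,260)
cv2.imwrite("pics/e.png",np.hstack([I("pics/s.png",c),I("pics/s2.png",c)]))
E
```

```text
[0.56723745 0.00865353 0.10994765] [3.12790857 0.00353337 1.62822748] 6.525 [ 7.02998272  0.54392762 -7.15930982]
```

View pics/e.png

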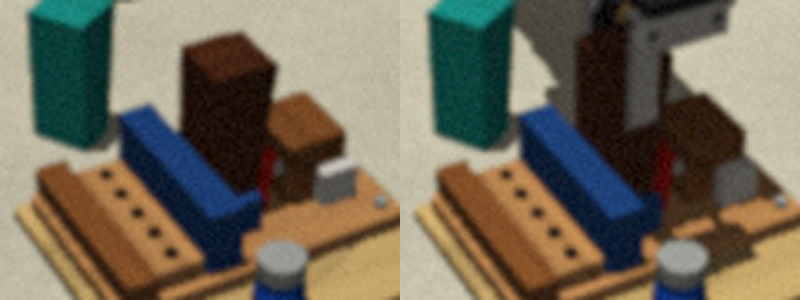

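Left is the start, right is now: the bed and fence edges coincide, so the press is down. I'll set up a numeric check of the lift by image registration.

Request:
arm_command:
  commands: "0 8 0 0 0 0 0; 0 8 -2.5 0 0 0 0; 0 -8 0 0 0 0 0; 0 -8 -2.5 0 0 0 0"

```text
time: 7.02
tool_pos: [0.5657, 0.0085, 0.1128]
ee_rot: [3.133, 0.003, 1.628]
wrist_force: [11.4, 1.3, -9.7]
width: 0.0494
```

```bash
cat > lift.py <<'E'
from h import *
b=snapshot("scene");o=robot.get_obs();print(o["tool_pos"].round(4),o["ee_rot"].round(3),o["time"],o["wrist_force"].round(1))
P=np.array([[.57,-.09,.05],[.57,-.09,.055]]);q=proj(b,P);print("5mm lift = px",(q[1]-q[0]).round(2))
g=lambda i:cv2.cvtColor(i,cv2.COLOR_BGR2GRAY).astype(np.float32)
r=g(cv2.imread("pics/s.png"));n=g(b["img"])
for nm,(x0,y0,x1,y1) in dict(fence=(198,216,252,252),jaw=(224,198,258,232),board=(185,232,225,272)).items():
  W=np.eye(2,3,dtype=np.float32)
  try: c,W=cv2.findTransformECC(r[y0:y1,x0:x1],n[y0:y1,x0:x1],W,cv2.MOTION_TRANSLATION,(3,100,1e-4),None,3)
  except cv2.error: c=-1
  print(nm,W[:,2].round(2),round(c,3))
E
python3 lift.py
```

```text
[0.5657 0.0086 0.1134] [3.131e+00 3.000e-03 1.628e+00] 7.075 [ 8.9  1.  -7.9]
5mm lift = px [-0.04 -1.63]
fence [-0.02 -0.07] 0.998
jaw [-0.8  -0.48] 0.79
board [-0.09 -0.18] 0.996
```

Request:
arm_command:
  commands: "0 10 0 0 0 0 0; 0 9 -2.5 0 0 0 0; 0 8 -2.5 0 0 0 0; 0 -9 0 0 0 0 0; 0 -8 -2.5 0 0 0 0; 0 -8 -2.5 0 0 0 0"

```text
time: 7.82
tool_pos: [0.566, 0.0086, 0.1191]
ee_rot: [3.138, 0.003, 1.628]
wrist_force: [12.5, 1.4, -8.8]
width: 0.0501
```

```bash
python3 lift.py
```

```text
[0.5659 0.0085 0.1199] [3.137e+00 3.000e-03 1.628e+00] 7.875 [10.6  1.6 -9.3]
5mm lift = px [-0.04 -1.63]
fence [-0.01 -0.5 ] 0.965
jaw [-0.71 -0.91] 0.83
board [-0.05 -0.36] 0.986
```

Request:
arm_command:
  commands: "0 10 1 0 0 0 0; 0 9 -1 0 0 0 0; 0 8 -2 0 0 0 0; 0 -9 0 0 0 0 0; 0 -9 -1 0 0 0 0; 0 -8 -2 0 0 0 0; 0 4 1 0 0 0 0"

```text
time: 8.75
tool_pos: [0.5678, 0.0087, 0.1219]
ee_rot: [-3.137, 0.003, 1.628]
wrist_force: [-9.7, -0.9, 2.5]
width: 0.05
```

```bash
python3 lift.py
```

```text
[0.5681 0.0087 0.1218] [-3.136e+00  3.000e-03  1.628e+00] 8.8 [-4.3  0.1  1.7]
5mm lift = px [-0.04 -1.63]
fence [0.01 0.03] 1.0
jaw [-0.75 -0.4 ] 0.818
board [0.02 0.01] 0.999
```

Request:
arm_command:
  commands: "0 9 0 0 0 0 0; 0 9 -2 0 0 0 0; 0 8 -2 0 0 0 0; 0 -9 1 0 0 0 0; 0 -9 -2 0 0 0 0; 0 -8 -2 0 0 0 0; 0 9 1 0 0 0 0; 0 9 -2 0 0 0 0; 0 8 -2 0 0 0 0; 0 -9 1 0 0 0 0; 0 -9 -2 0 0 0 0; 0 -5 0 0 0 0 0"

```text
time: 10.3
tool_pos: [0.5665, 0.0086, 0.1306]
ee_rot: [-3.122, 0.003, 1.628]
wrist_force: [5.9, 0.1, -4.3]
width: 0.0497
```

```bash
python3 lift.py
```

```text
[0.5661 0.0086 0.1308] [-3.121e+00  3.000e-03  1.628e+00] 10.35 [ 4.8  0.8 -4.1]
5mm lift = px [-0.04 -1.63]
fence [-0.  0.] 1.0
jaw [-0.89 -0.51] 0.847
board [-0.02 -0.01] 1.0
```

Request:
arm_command:
  commands: "0 9 0 0 0 0 0; 0 9 -3 0 0 0 0; 0 8 -2 0 0 0 0; 0 -9 1 0 0 0 0; 0 -9 -3 0 0 0 0; 0 -8 -2 0 0 0 0; 0 9 1 0 0 0 0; 0 9 -3 0 0 0 0; 0 8 -2 0 0 0 0; 0 -9 1 0 0 0 0; 0 -9 -3 0 0 0 0; 0 -5 0 0 0 0 0"

```text
time: 11.85
tool_pos: [0.5638, 0.0084, 0.1441]
ee_rot: [-3.104, 0.003, 1.627]
wrist_force: [2.2, -0.9, -1.8]
width: 0.0499
```

```bash
python3 lift.py
```

```text
[0.5631 0.0084 0.1442] [-3.103e+00  3.000e-03  1.628e+00] 11.9 [ 1.4  0.6 -0.6]
5mm lift = px [-0.04 -1.63]
fence [ 0.01 -0.01] 1.0
jaw [-1.27 -0.74] 0.839
board [0.01 0.04] 1.0
```

Request:
arm_command:
  commands: "0 9 0 -1 0 0 0; 0 9 -3 -1 0 0 0; 0 7 -2 0 0 0 0; 0 -8 0 0 0 0 0; 0 -8 -3 0 0 0 0; 0 -6 -3 0 0 0 0; 0 8 0 0 0 0 0; 0 8 -3 0 0 0 0; 0 3 -3 0 0 0 0; 0 -6 -3 0 0 0 0; 0 -3 -3 0 0 0 0; 0 3 0 0 0 0 0"

```text
time: 13.4
tool_pos: [0.5783, 0.0094, 0.1678]
ee_rot: [-3.136, 0.003, 1.627]
wrist_force: [0.2, -0.2, -1.9]
width: 0.0496
```

```bash
python3 lift.py
```

```text
[0.5787 0.0094 0.1675] [-3.136e+00  3.000e-03  1.628e+00] 13.45 [-0.1  0.3 -2.3]
5mm lift = px [-0.04 -1.63]
fence [0.01 0.02] 1.0
jaw [-0.39 -0.17] 0.911
board [0.   0.01] 1.0
```

Request:
arm_command:
  commands: "0 0 -25 0 0 0 0; 0 0 -30 0 0 0 0; 30 -7 0 0 0 0 0; 45 -10 0 0 0 0 0; 45 -10 0 0 0 0 0; 45 -10 0 0 0 0 0; 45 -10 0 0 0 0 0; 45 -10 0 0 0 0 0; 40 -10 0 0 0 0 0; 30 -7 0 0 0 0 0; 0 0 0 0 0 0 0; 0 0 0 0 0 0 0"

```text
time: 14.95
tool_pos: [0.4851, 0.3389, 0.2213]
ee_rot: [-3.135, 0.004, 1.625]
wrist_force: [-0.5, 0.5, -2.1]
width: 0.0497
```

```bash
python3 - <<'E'
from h import *
t=snapshot("top");t0=cv2.imread("pics/t.png");s=snapshot("scene");w=snapshot("wrist");o=robot.get_obs();print(o["tool_pos"].round(4),o["ee_rot"].round(3),o["time"],o["wrist_force"].round(1))
for im,c,z in((t0,t,.02),(cv2.imread("pics/s.png"),s,.015)):
  m=cv2.inRange(cv2.cvtColor(im,cv2.COLOR_BGR2HSV),(45,100,40),(75,255,255))
  n,l,st,ce=cv2.connectedComponentsWithStats(m)
  for i in range(1,n):
    if st[i,4]>300:
      cc=cv2.minAreaRect(np.argwhere(l==i)[:,::-1].astype(np.float32));print(st[i],at_z(c,cc[0],z).round(4),[at_z(c,p,z)[:2].round(3).tolist() for p in cv2.boxPoints(cc)])
I=lambda s,c:cv2.resize(s["img"][c[1]:c[3],c[0]:c[2]],(400,300),interpolation=cv2.INTER_CUBIC)
cv2.imwrite("pics/f.png",np.hstack([I(w,(0,0,512,384)),I(s,(200,80,440,260))]))
E
```

```text
[0.4853 0.3384 0.2214] [-3.135e+00  3.000e-03  1.623e+00] 15.1 [-0.1 -0.2 -2. ]
[ 101  175   66   81 3435] [0.475  0.3778 0.02  ] [[0.383, 0.48], [0.61, 0.425], [0.568, 0.274], [0.342, 0.331]]
[435 277  67  21 664] [ 0.2699 -0.6935  0.02  ] [[0.293, -0.588], [0.309, -0.797], [0.247, -0.798], [0.231, -0.59]]
[437 323  39  28 677] [ 0.1108 -0.6494  0.02  ] [[0.151, -0.591], [0.153, -0.71], [0.071, -0.707], [0.069, -0.589]]
[438 351  68  22 822] [ 0.036  -0.6951  0.02  ] [[0.066, -0.592], [0.07, -0.801], [0.007, -0.798], [0.002, -0.59]]
[ 264    9   39   70 1739] [-0.8463  0.9101  0.015 ] [[-0.4, 0.55], [-1.707, 1.273], [-1.57, 1.494], [-0.318, 0.688]]
[ 314  157   79   54 2642] [0.4833 0.3839 0.015 ] [[0.323, 0.347], [0.379, 0.606], [0.623, 0.417], [0.567, 0.206]]
```

View pics/f.png

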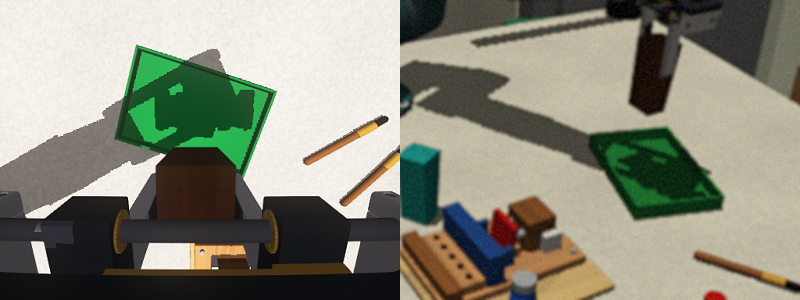

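Request:
arm_command:
  commands: "25 -4 0 0 0 0 0; 15 -2 0 0 0 0 0; 0 0 40 0 0 0 0; 0 0 40 0 0 0 0; 0 0 35 0 0 0 0; 0 0 15 0 0 0 0; 0 0 0 0 0 0 0"

```text
time: 15.98
tool_pos: [0.481, 0.3751, 0.0908]
ee_rot: [-3.141, 0.003, 1.616]
wrist_force: [-0.3, 0.3, -1.2]
width: 0.0497
```

Request:
arm_command:
  commands: "0 0 7 0 0 0 0; 0 0 4 0 0 0 0; 0 0 0 0 0 0 0"

```text
time: 16.35
tool_pos: [0.4834, 0.3763, 0.0836]
ee_rot: [3.136, -0.001, 1.615]
wrist_force: [-0.7, 0.4, -2.3]
width: 0.0497
```

Request:
arm_command:
  commands: "0 0 3 0 0 0 0; 0 0 2 0 0 0 0; 0 0 0 0 0 0 0"

```text
time: 16.73
tool_pos: [0.484, 0.3768, 0.0795]
ee_rot: [3.134, -0.002, 1.616]
wrist_force: [-0.5, -0.5, -1.9]
width: 0.0497
```

Request:
arm_command:
  commands: "0 0 4 0 0 0 0; 0 0 3 0 0 0 0; 0 0 0 0 0 0 0"

```text
time: 17.1
tool_pos: [0.4842, 0.3769, 0.073]
ee_rot: [3.133, -0.002, 1.616]
wrist_force: [-0.3, -0.6, -0.9]
width: 0.0497
```

Request:
arm_command:
  commands: "0 0 3 0 0 0 0; 0 0 2 0 0 0 0; 0 0 0 0 0 0 0"

```text
time: 17.48
tool_pos: [0.4843, 0.3771, 0.0733]
ee_rot: [3.131, -0.003, 1.616]
wrist_force: [-1.3, -0.4, -2.5]
width: 0.0499
```

Request:
arm_command:
  commands: "0 0 4 0 0 0 0; 0 0 4 0 0 0 0"

```text
time: 17.73
tool_pos: [0.4846, 0.3773, 0.0728]
ee_rot: [3.129, -0.005, 1.616]
wrist_force: [-5.9, -4.4, 16.2]
width: 0.0498
```

Contact with the tray floor. I'll ease off, open and rise.

Request:
arm_command:
  commands: "0 0 -2 0 0 0 0; 0 0 0 0 0 0 0.6; 0 0 0 0 0 0 1; 0 0 0 0 0 0 1; 0 0 0 0 0 0 1; 0 0 -15 0 0 0 1; 0 0 -40 0 0 0 1; 0 0 -50 0 0 0 1; 0 0 -50 0 0 0 1; 0 0 0 0 0 0 1"

```text
time: 18.98
tool_pos: [0.4832, 0.3769, 0.2373]
ee_rot: [3.126, -0.007, 1.616]
wrist_force: [-0.6, 0.7, 0.3]
width: 0.0938
```

```bash
python3 - <<'E'
from h import *
s=snapshot("scene");w=snapshot("wrist");o=robot.get_obs();print(o["tool_pos"].round(4),o["ee_rot"].round(3),o["time"],o["wrist_force"].round(1))
I=lambda s,c:cv2.resize(s["img"][c[1]:c[3],c[0]:c[2]],(400,300),interpolation=cv2.INTER_CUBIC)
cv2.imwrite("pics/g.png",np.hstack([I(w,(0,0,512,384)),I(s,(200,80,440,260))]))
for r in models.tip_of("jaw_push",s)[:2]:
  px=np.array(r["centre"])*[512,384];print(r["conf"],at_z(s,px,.07))
E
```

```text
[0.4815 0.3757 0.2314] [ 3.134e+00 -2.000e-03  1.616e+00] 19.075 [-0.6 -0.2 -0.5]
0.62 [ 0.57605438 -0.05059946  0.07      ]
```

View pics/g.png

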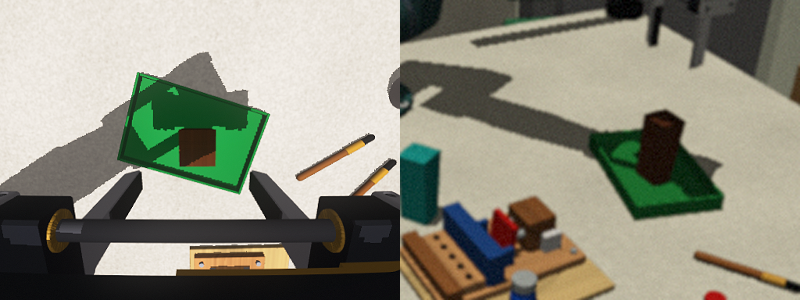

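Request:
arm_command:
  commands: "-30 5 0 0 0 0 1; -50 8 0 0 0 0 0; -50 8 0 0 0 0 0; -50 8 0 0 0 0 0; -50 8 0 0 0 0 0; -50 8 0 0 0 0 0; -50 8 0 0 0 0 0; -50 8 0 0 0 0 0; -40 8 0 0 0 0 0; -30 6 0 0 0 -0.4 0; 0 0 0 0 0 0 0; 0 0 0 0 0 0 0"

```text
time: 20.62
tool_pos: [0.5666, -0.0843, 0.1984]
ee_rot: [-3.092, -0.0, 1.626]
wrist_force: [0.2, 0.3, 1.0]
width: 0.0001
```

Request:
arm_command:
  commands: "5 8 0 -2.5 0 0 0; 0 0 40 0 0 0 0; 0 0 40 0 0 0 0; 0 0 25 0 0 0 0; 0 0 10 0 0 0 0; 0 0 0 0 0 0 0"

```text
time: 21.38
tool_pos: [0.5718, -0.0699, 0.0786]
ee_rot: [-3.135, -0.004, 1.636]
wrist_force: [-1.6, -0.1, 0.3]
width: 0.0006
```

Request:
arm_command:
  commands: "-3 2 8 0 0 0.5 0; 0 0 2 0 0 0 0; 0 0 0 0 0 0 0"

```text
time: 21.75
tool_pos: [0.5761, -0.0729, 0.0711]
ee_rot: [-3.14, -0.002, 1.627]
wrist_force: [-0.1, 0.0, 0.6]
width: 0.0005
```

```bash
python3 - <<'E'
from h import *
s=snapshot("scene");w=snapshot("wrist");o=robot.get_obs();print(o["tool_pos"].round(4),o["ee_rot"].round(3),o["time"],o["wrist_force"].round(1))
I=lambda s,c:cv2.resize(s["img"][c[1]:c[3],c[0]:c[2]],(400,300),interpolation=cv2.INTER_CUBIC)
cv2.imwrite("pics/h.png",np.hstack([I(w,(0,0,512,384)),I(s,(180,150,320,270))]))
E
```

```text
[ 0.5761 -0.0729  0.0712] [-3.140e+00 -2.000e-03  1.627e+00] 21.85 [-0.7 -0.2  0.6]
```

View pics/h.png

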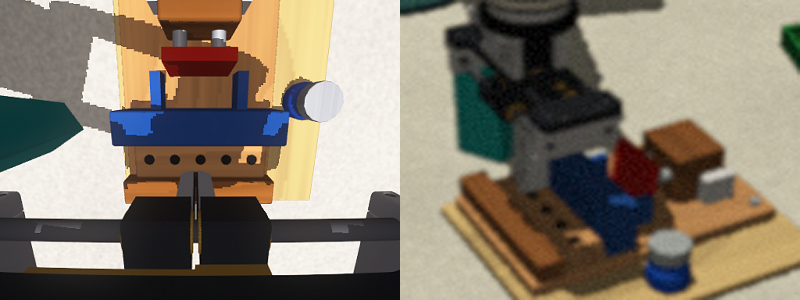

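Closed fingers are centred in front of the jaw face (jaw spans wrist-crop columns 110–288, fingers at 195), above fence and block. The pot is clear at (323,100). I push in small steps, watching the force.

Request:
arm_command:
  commands: "7 0 0 0 0 0 0; 7 0 0 0 0 0 0; 5 0 0 0 0 0 0; 5 0 0 0 0 0 0"

```text
time: 22.35
tool_pos: [0.575, -0.0486, 0.072]
ee_rot: [-3.141, 0.001, 1.627]
wrist_force: [0.9, -6.0, -1.5]
width: 0.0003
```

Request:
arm_command:
  commands: "4 0 0 0 0 0 0; 4 0 0 0 0 0 0"

```text
time: 22.6
tool_pos: [0.5748, -0.0438, 0.072]
ee_rot: [-3.141, 0.008, 1.626]
wrist_force: [0.4, -5.9, -1.0]
width: 0.0005
```

Request:
arm_command:
  commands: "4 0 0 0 0 0 0; 4 0 0 0 0 0 0; 4 0 0 0 0 0 0"

```text
time: 22.98
tool_pos: [0.5744, -0.0371, 0.0721]
ee_rot: [-3.141, 0.02, 1.624]
wrist_force: [0.2, -5.6, -0.5]
width: 0.0004
```

Request:
arm_command:
  commands: "4 0 0 0 0 0 0; 3 0 0 0 0 0 0"

```text
time: 23.22
tool_pos: [0.5742, -0.0336, 0.0722]
ee_rot: [-3.142, 0.027, 1.622]
wrist_force: [0.5, -4.2, 0.6]
width: 0.0004
```

Request:
arm_command:
  commands: "3 0 0 0 0 0 0; 3 0 0 0 0 0 0"

```text
time: 23.48
tool_pos: [0.574, -0.0311, 0.0723]
ee_rot: [-3.142, 0.035, 1.621]
wrist_force: [-0.2, -4.3, -0.5]
width: 0.0009
```

Request:
arm_command:
  commands: "3 0 0 0 0.6 0 0; 3 0 0 0 0.6 0 0; 3 0 0 0 0.6 0 0"

```text
time: 23.85
tool_pos: [0.5738, -0.0267, 0.0721]
ee_rot: [3.142, 0.012, 1.619]
wrist_force: [1.3, -4.7, -0.8]
width: 0.0011
```

Request:
arm_command:
  commands: "3 0 0 0 0.6 0 0; 3 0 0 0 0.4 0 0"

```text
time: 24.1
tool_pos: [0.5736, -0.0239, 0.072]
ee_rot: [-3.142, 0.0, 1.618]
wrist_force: [-0.1, -4.6, -0.8]
width: -0.0
```

Request:
arm_command:
  commands: "3 0 0 0 0.4 0 0; 3 0 0 0 0.4 0 0"

```text
time: 24.35
tool_pos: [0.5734, -0.0216, 0.0719]
ee_rot: [-3.141, -0.007, 1.617]
wrist_force: [0.3, -7.7, -1.2]
width: 0.0004
```

Request:
arm_command:
  commands: "3 0 0 0 0 0 0; 3 0 0 0 0 0 0"

```text
time: 24.6
tool_pos: [0.5734, -0.0216, 0.072]
ee_rot: [-3.141, 0.005, 1.615]
wrist_force: [-0.3, -7.7, -1.1]
width: 0.0005
```

Request:
arm_command:
  commands: "3 0 0 0 0 0 0; 3 0 0 0 0 0 0"

```text
time: 24.85
tool_pos: [0.5734, -0.0217, 0.0721]
ee_rot: [-3.142, 0.017, 1.612]
wrist_force: [-0.3, -6.8, -0.5]
width: 0.0004
```

Request:
arm_command:
  commands: "6 0 0 0 1 0 0; 6 0 0 0 0 0 0"

```text
time: 25.1
tool_pos: [0.5734, -0.0216, 0.0722]
ee_rot: [-3.142, 0.022, 1.609]
wrist_force: [0.2, -14.4, -1.1]
width: 0.0005
```

Force has risen to 14 N with no further motion, so the jaw is home. I back away, rise and check.

Request:
arm_command:
  commands: "-8 0 0 0 0 0 0; -12 0 0 0 0 0 0; -8 0 -5 0 0 0 0; 0 0 -40 0 0 0 0; 0 0 -50 0 0 0 0; -20 0 -50 0 0 0 0; -45 0 -20 0 0 0 0; -50 0 0 0 0 0 0; -50 0 0 0 0 0 0; -50 0 0 0 0 0 0; 0 0 0 0 0 0 0; 0 0 0 0 0 0 0"

```text
time: 26.6
tool_pos: [0.5839, -0.2658, 0.2503]
ee_rot: [3.136, 0.014, 1.614]
wrist_force: [0.0, 0.3, -0.3]
width: 0.0005
```

```bash
python3 lift.py; python3 - <<'E'
from h import *
s=snapshot("scene");t=snapshot("top")
I=lambda s,c:cv2.resize(s["img"][c[1]:c[3],c[0]:c[2]],(400,300),interpolation=cv2.INTER_CUBIC)
cv2.imwrite("pics/i.png",np.hstack([I(s,(180,130,400,270)),I(t,(90,110,330,270))]))
Rb=R.from_euler("z",3.1,degrees=True).as_matrix()
for q,z in(("post_top",.082),("jaw_push",.07),("blank",.027),("ferrule_pot",.012)):
  for r in models.tip_of(q,s)[:1]:
    px=np.array(r["centre"])*[512,384];print(q,px.round(1),round(r["conf"],2),at_z(s,px,z).round(4))
E
```

```text
[ 0.5839 -0.2657  0.2501] [3.137 0.015 1.615] 26.65 [ 0.2  0.8 -0.3]
5mm lift = px [-0.04 -1.63]
fence [ -8.63 -22.06] 0.578
jaw [10.16 -1.52] 0.748
board [-12.17 -17.37] 0.856
post_top [282.7 204.5] 0.87 [0.5716 0.0858 0.082 ]
jaw_push [242.6 220. ] 0.7 [ 0.5723 -0.0252  0.07  ]
ferrule_pot [276.4 265. ] 0.79 [0.6916 0.0051 0.012 ]
```

View pics/i.png

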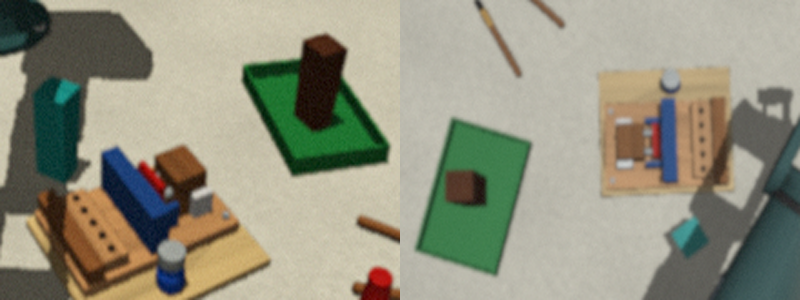

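The wedge stands in the tray and the jaw is back at the red pad. The block, pot and press look in place, and the arm is clear.

```bash
python3 -c "
from bench import robot
print(robot.close_job())"
```

```text
the job is handed in; nothing more can be done
None
```

I eased the dark wedge out of the press and stood it in the green tray. I then pushed the blue jaw back to its stop and handed the job in at about 27 s of the 67 s allowed. No verdict was reported.

- **Wedge:** It came out with small alternating side pulls. The image check showed the press lifting about 1.5 mm once during this, which I let back down. It read zero on every later check while the wedge was coming out. In the last picture the wedge stands free in the tray.
- **Jaw:** It moved with about 5 N over roughly 28 mm and then stopped. A firmer push reached 14 N with no further travel, well under the 40 N limit. The last picture shows it against the red pad.
- **Block, pot and turquoise look-alike:** The brush block and upright pot look unmoved in the last picture, and I never touched the turquoise look-alike.

Three of the final checks were weak:
- **Press height:** The last image check was spoiled by the arm's shadow, so that the press is down rests on the view and the earlier readings.
- **Brush block:** The network did not find it in the last scene picture, so I judged it by eye.
- **Pot:** The single-camera reading put it 18 mm from my first rough estimate. It was 7 mm from the previous close-up reading, and the pictures show no shift.

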